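# Draw the insert out of the mixing chamber and lay it on the drying cradle

### The job

Take the insert by its blue grip, draw it straight out of the grey mixing chamber in line with the bore, without straining the chamber, and lay it in the orange cradle with its white shaft resting in both V saddles, the middle of the shaft midway between them and the grip overhanging either end. Set it down rather than dropping it, let go, and leave the tubes, beaker, bottle and jar standing where they are.

Things in the scene. Friction and masses are not known exactly. Their poses are not given: they have to be found in the camera images.
- chamber_mouth (a point): Centre of the mouth of the mixing chamber: light grey horizontal sleeve fixed to the bench on a dark base; bore 28 mm diameter, 110 mm deep, outside 48 mm diameter, aluminium collar 58 mm diameter at the mouth. Bore axis 100 mm above the bench. The point's +x runs along the bore into the chamber; -x, the way out, is roughly towards the robot; z up.
- chamber_end (a point): Closed far end of the same bore, on its axis, 110 mm along +x from chamber_mouth. A black stub stands on top of the chamber 60 mm behind the mouth, up to 142 mm above the bench.
- insert_grip (a point): Loose insert (about 110 g, balances 36 mm along the shaft from the disc): middle of its round blue grip, 22 mm diameter, 60 mm long, which sticks out of the chamber. The insert's +x runs from grip to shaft tip; it may roll about it. 30 mm along +x from here a steel disc begins, 40 mm diameter, 6 mm thick; then the white shaft, 24 mm diameter, 100 mm long.
- insert_mid (a point): Middle of the insert's white shaft, on the axis, 86 mm along the insert's +x from insert_grip. At the start the shaft lies in the chamber's bore with 2 mm play all round, the disc against the mouth or up to 8 mm from it; only friction holds it.
- insert_tip (a point): Free end of the insert's white shaft, on the axis, 136 mm along the insert's +x from insert_grip; hidden in the chamber at the start.
- cradle_seat (a point): Orange drying cradle fixed to the bench: base 86 x 70 x 12 mm, two 90 degree V saddles, 8 mm thick, 68 mm apart (centres) along its x axis, 49 mm wide at the top, 88 mm above the bench. This point, 80 mm up and midway between the saddles, is where the middle of the shaft's axis lies when it rests in both V's; grip and disc overhang beyond one saddle.
- tube_a_c (a point): Bystander: standing sample tube with orange cap, 33 mm diameter, 114 mm tall; its middle, half-way up.
- tube_b_c (a point): Bystander: standing sample tube with orange cap, 33 mm diameter, 114 mm tall; its middle, half-way up.
- tube_c_c (a point): Bystander: standing sample tube with orange cap, 33 mm diameter, 114 mm tall; its middle, half-way up.
- tube_d_c (a point): Bystander: standing sample tube with orange cap, 33 mm diameter, 114 mm tall; its middle, half-way up.
- beaker_c (a point): Bystander: glass beaker 66 mm diameter, 85 mm tall; its middle, half-way up.
- amber_c (a point): Bystander: amber bottle 68 mm diameter, 130 mm tall; its middle, half-way up.
- jar_c (a point): Bystander: white jar with blue lid, 64 mm diameter, 80 mm tall; its middle, half-way up.
Things that resemble listed ones, but are neither listed nor needed, are in the scene too. Of the things shaped like the part that bears cradle_seat, the orange one is meant. What is shaped like the part that bears insert_grip but turquoise is not meant.

How it is judged:
On the way:
1. the insert is drawn clear of the chamber in line with the bore: the tip of its shaft just outside the mouth, within 20 mm of the bore's axis, and the insert within 0.2 rad of the bore's direction (x of insert_tip in the frame of chamber_mouth below -0.001 m and y of insert_tip in the frame of chamber_mouth between -0.02 and 0.02 m and z of insert_tip in the frame of chamber_mouth between -0.02 and 0.02 m and angle between the x axis of insert_tip and the x axis of chamber_mouth, either way round below 0.2 rad).
At the end, for the whole second after the job is handed in: The insert lies still and released in the cradle, either way round: its shaft in both V saddles (axis within 0.06 rad of the cradle's x axis), the middle of the shaft within 16 mm of cradle_seat along the cradle and within 5 mm across and in height, its weight on the cradle (x of insert_mid in the frame of cradle_seat between -0.016 and 0.016 m and y of insert_mid in the frame of cradle_seat between -0.005 and 0.005 m and z of insert_mid in the frame of cradle_seat between -0.005 and 0.005 m and angle between the x axis of insert_mid and the x axis of cradle_seat, either way round below 0.06 rad and contact force between insert and cradle above 0.3 N and contact force between insert and the arm below 0.05 N and contact force between insert and the fingers below 0.05 N and linear speed of insert below 0.02 m/s); the robot touches nothing.
It fails at once if the insert is levered or forced against the chamber with more than 35 N (contact force between insert and chamber above 35 N).
It fails at once if the insert is dropped: it falls to the bench, or is let go in the air more than 20 mm above the saddles (height (world z) of insert_mid below 0.05 m or (contact force between insert and anything else below 0.02 N and height (world z) of insert_mid above 0.1005 m)).
It fails at once if a tube, the beaker, the bottle or the jar is knocked over or shoved more than 40 mm (distance of any of tube_a_c, tube_b_c, tube_c_c, tube_d_c, beaker_c, amber_c, jar_c from where it was at the start of the episode above 0.04 m or angle between any of tube_a_c, tube_b_c, tube_c_c, tube_d_c, beaker_c, amber_c, jar_c's own z axis and vertical above 0.5 rad).
It also fails if it takes over 46 s, if anything falls off the work surface, if the arm or the gripper's body presses on something with over 40 N, if the wrist force passes 120 N, or if a joint passes its speed limit or range.

### The arm

A 6-joint arm with a two-finger parallel gripper is mounted at the origin on the work surface. World frame = base frame: x ahead of the robot, y to its left, z up, the work surface at z = 0. Lengths are in m, angles in rad, forces in N, time in s.
With the tool pointing down it reaches from about 0.25 to 0.775 m from the base axis. Payload 4 kg.
Tool frame: the origin (TCP) lies at the very end of the fingers, on their centre line; the grasp point (between the pads) lies 19 mm behind it; z points along the fingers, y is the line along which they close (so a half turn about z gives the same grasp; the last joint's range is limited). The gripper opens to 94 mm and grips with 3 to 60 N. Pads are 16 mm wide; open, the fingers measure 119 mm over their backs; the gripper's body (75 mm by 177 mm) begins 78 mm behind the grasp point.
Start: joints at [-1.284, 0.087, 1.371, -0, 1.684, -0.103], TCP at [0.209, -0.509, 0.206] pointing down, gripper open.
Joint ranges: [-3.1, 3.1], [-0.76, 2.03], [0.27, 2.55], [-1.08, 4.22], [0.17, 2.65], [-2.57, 2.57]. Speed limits (rad/s): [2.79, 2.79, 3.14, 3.14, 3.14, 3.14].

### API

Orientations are given as [roll, pitch, yaw] about the fixed x, y, z axes, in that order (R = Rz(yaw) Ry(pitch) Rx(roll)).
In Python, from bench import robot, snapshot, finder gives the robot as it stands.
- The arm moves only by the tool drive_tool, never from a script. Its argument "deltas" is text: rows parted by semicolons, each of 7 numbers parted by spaces: the shift along the tool's x, y, z each as a share of 100 mm, from -1 to 1, then the turn, a rotation vector about the tool's x, y, z each as a share of 90 degrees, from -1 to 1, then the finger opening in mm, from 0 to 94. In form: tx ty tz rx ry rz gripper; .... A call has 1 to 5 rows; each row is the pose to reach, as a shift and turn from the pose commanded when the call began, along the tool's axes at that moment; what a row does not reach only later rows make up. A row lasts 1/10 s, in which the tool goes at most 50 mm and 8.59 degrees, less where a joint would pass 70% of its speed; a pose out of reach is approached as far as the arm can. A call with a number of a shift or a turn outside -1 to 1 is refused whole. A call with a gripper value outside its range is refused whole. The fingers move at their own pace and stop on an object; the grip force is fixed at half the most. Time passes only in rows, so rows that repeat a pose let the fingers close. It gives the time, the measured TCP pose, the force, the opening and the grip force at its end, in the units of the state.
- robot.get_obs(): the state, without advancing time (a new reading comes with each control period).
- snapshot(name): name is "side" or "top"; returns a dict with "img" (480x640x3 uint8, red, green, blue), "fx", "fy", "cx", "cy" (pixels), "T" (4x4, takes a point from camera to world coordinates). Camera axes: x right, y up, looking along -z (the intrinsics and any distortion apply to the point x, -y, -z); pixel columns grow to the right and rows downward; lengths in m; the calibration is good to about 2 mm. A picture is of the moment at which its call begins. There is no depth.
- robot.close_job(): hands the job in; it is judged then, once.
Trained networks look in the newest picture that a camera, given by its name, has taken for a name from the list of things; names that differ only in an ending like _2 or _b are one class to them, and where a whole thing is asked for, a point or a joint stands for the part that bears it (a point fixed in the world has none). Each returns a list of dicts, best first, with "confidence" (0 to 1); they miss things now and then, are a little off and sometimes report something else, mostly with a low value. They report only what shows in the picture. A call takes as long as a camera call. They do not tell look-alikes from the thing itself.
- finder.look_for(camera, thing): "xy" ([column, row] in pixels, amid what is visible of it).
- finder.masks_of(camera, thing): "region" (480x640 bool, what is visible of it) and "xy" ([column, row] in pixels, amid what is visible of it).
- finder.landmark_of(camera, thing): "xy" ([column, row] in pixels: a listed point, or the origin of a listed thing).
The state is a dict: "time": time; "joint_positions": joint angles; "qvel": joint speeds; "joint_torque": joint torques, N m; "tool_pos": TCP position; "ee_rot": TCP orientation; "wrist_force": force on the tool from outside, world axes, zero at the start; "wrist_torque": the same for the moment, N m; "width": finger opening in m; "finger_force": force on a finger pad.
Only numpy, scipy, OpenCV 4.12 (cv2) and the standard library are available. Lean on these libraries where they do the work, as an engineer would, in place of code of your own. Each camera call takes 0.05 s, during which the arm holds its last target. There are 200 camera calls.

## Working session

There is one attempt and no reset: what is moved stays moved. The work goes in short steps, Python scripts to look and compute and a tool call to move; the robot and the scene stay as the last step left them, time stands still between calls to the robot, and variables do not carry over. Pictures are saved under pics/ and viewed, at most 13 in all, crops included, and the job is handed in when it is done.

Besides the shell and the picture viewer there is one more tool, called as name(argument=value, ...), one argument or row to a line, values as JSON. drive_tool: Moves the arm, as the interface text tells. Shift numbers are shares of 100 mm and turn numbers shares of 90 degrees, none past 1 either way. Its arguments: {"type":"object","properties":{"deltas":{"type":"string"}},"required":["deltas"]}

```bash
ls; mkdir -p pics; cat > h.py <<'E'
import numpy as np,cv2
from bench import robot,snapshot,finder
E
python3 - <<'E'
from h import *
for n in ("side","top"):
    s=snapshot(n); cv2.imwrite(f"pics/{n}0.png",s["img"][:,:,::-1])
    print(n,[k for k in s],s["fx"],s["fy"],s["cx"],s["cy"],np.round(s["T"],4).tolist())
    for t in "chamber_mouth chamber_end insert_grip insert_mid cradle_seat tube_a_c beaker_c amber_c jar_c".split():
        print(t,[(np.round(d["xy"],1).tolist(),round(d["confidence"],2)) for d in finder.landmark_of(n,t)])
print(robot.get_obs())
E
```

```text
pics
side ['img', 'fx', 'fy', 'cx', 'cy', 'T'] 554.5810081763901 554.5810081763901 317.52532173365785 239.14863270209364 [[-0.9855, 0.0781, -0.1508, 0.3936], [-0.1696, -0.4933, 0.8532, 1.0059], [-0.0078, 0.8664, 0.4993, 0.7033], [0.0, 0.0, 0.0, 1.0]]
chamber_mouth [([248.2, 291.2], 0.88), ([263.4, 407.7], 0.28)]
chamber_end [([188.9, 290.4], 0.85)]
insert_grip [([447.1, 322.1], 0.81), ([331.2, 385.0], 0.67), ([269.9, 295.9], 0.64), ([187.0, 293.2], 0.22)]
insert_mid [([406.9, 305.7], 0.93), ([310.7, 354.4], 0.82)]
cradle_seat [([283.2, 180.4], 0.97), ([304.0, 205.4], 0.96), ([243.5, 213.6], 0.77)]
tube_a_c [([249.6, 252.5], 0.61)]
beaker_c [([297.7, 269.4], 0.58), ([368.5, 271.1], 0.26)]
amber_c [([262.4, 404.6], 0.95)]
jar_c [([327.8, 182.2], 0.74), ([325.8, 408.5], 0.59)]
top ['img', 'fx', 'fy', 'cx', 'cy', 'T'] 466.2347605333487 466.2347605333487 318.7491122780893 240.166882070012 [[0.022, 0.9881, -0.1522, 0.4239], [-0.9997, 0.0237, 0.0097, -0.0163], [0.0132, 0.152, 0.9883, 1.0548], [0.0, 0.0, 0.0, 1.0]]
chamber_mouth [([216.1, 190.0], 0.94)]
chamber_end [([209.8, 141.0], 0.81), (
[... 403 characters left out ...]
nt_positions': array([-1.28413603e+00,  8.71758515e-02,  1.37067263e+00,  3.67439443e-05,
        1.68358726e+00, -1.03119059e-01]), 'qvel': array([ 1.31683906e-03, -3.81244832e-04,  3.68150484e-04,  2.70207035e-05,
       -4.87338498e-04,  6.64107426e-04]), 'joint_torque': array([-2.81816217e-03, -3.40051389e+01, -3.02608967e+01,  7.15411641e-02,
        2.37235380e-02, -1.15158988e-05]), 'tool_pos': array([ 0.20899889, -0.50877944,  0.205533  ]), 'ee_rot': array([ 3.14143281e+00, -2.01631583e-05,  3.89783493e-01]), 'wrist_force': array([-0.05856354,  0.76868282,  0.7650034 ]), 'wrist_torque': array([-0.00075292, -0.00702177,  0.03760066]), 'finger_force': 0.0, 'width': 0.09402087188533452}
```

View pics/side0.png

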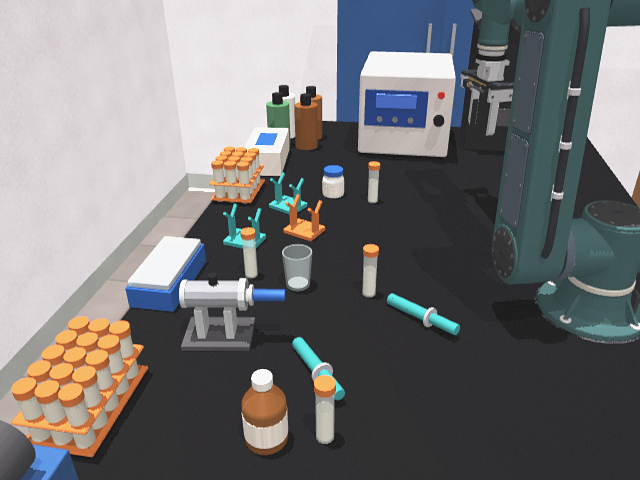

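View pics/top0.png

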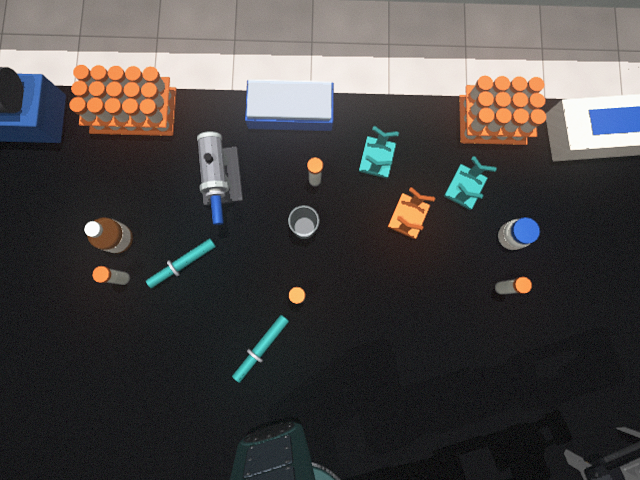

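The side view shows the chamber mouth near (248,291), the blue grip near (270,296) and the orange cradle near (304,215). The top view puts the same things at (214,195), (216,208) and (410,212). The beaker at top (303,222) stands between the chamber and the cradle.

```bash
cat >> h.py <<'E'
def ray(s,p):
    d=np.array([(p[0]-s["cx"])/s["fx"],-(p[1]-s["cy"])/s["fy"],-1.]); T=s["T"]
    return T[:3,3],T[:3,:3]@d
def atz(s,p,z):
    o,d=ray(s,p); return o+d*(z-o[2])/d[2]
def tri(ps):
    A=np.zeros((3,3));b=np.zeros(3)
    for s,p in ps:
        o,d=ray(s,p); d/=np.linalg.norm(d); M=np.eye(3)-np.outer(d,d); A+=M;b+=M@o
    return np.linalg.solve(A,b)
def proj(s,P):
    T=s["T"]; q=(np.asarray(P)-T[:3,3])@T[:3,:3]
    return np.stack([s["cx"]-s["fx"]*q[...,0]/q[...,2],s["cy"]+s["fy"]*q[...,1]/q[...,2]],-1)
E
python3 - <<'E'
from h import *
S=snapshot("side");Tp=snapshot("top")
pr={"mouth":((248.2,291.2),(216.1,190)),"end":((188.9,290.4),(209.8,141)),"grip":((269.9,295.9),(216.7,209)),"cradle":((304,205.4),(413.4,208.5)),"beaker":((297.7,269.4),(301.5,225.8))}
for k,(a,b) in pr.items():
    z=dict(cradle=.08,beaker=.0425).get(k,.1)
    print(k,tri([(S,a),(Tp,b)]).round(4),atz(S,a,z).round(4),atz(Tp,b,z).round(4))
# blue grip mask axis
for n,s in(("side",S),("top",Tp)):
    hsv=cv2.cvtColor(s["img"],cv2.COLOR_RGB2HSV)
    for c,lo,hi,box in(("grip",(105,120,60),(125,255,255),(200,190,235,230) if n=="top" else (245,280,295,310)),("cradle",(5,140,70),(20,255,255),(385,180,440,245) if n=="top" else (278,185,330,242))):
        m=cv2.inRange(hsv,lo,hi);x0,y0,x1,y1=box;k=np.zeros_like(m);k[y0:y1,x0:x1]=m[y0:y1,x0:x1]
        ys,xs=np.nonzero(k);print(n,c,len(xs),cv2.minAreaRect(np.stack([xs,ys],1).astype(np.float32)))
        cv2.imwrite(f"pics/m_{n}_{c}.png",k)
top=Tp["img"][180:250,375:455];sd=S["img"][180:250,265:345]
f=lambda i:cv2.resize(i,None,fx=5,fy=5,interpolation=cv2.INTER_CUBIC)
cv2.imwrite("pics/cr.png",np.hstack([f(top),f(sd)])[:,:,::-1])
E
```

```text
mouth [0.6708 0.1915 0.1026] [0.6711 0.1882 0.1   ] [0.6724 0.1922 0.1   ]
end [0.7783 0.2105 0.1052] [0.7823 0.2034 0.1   ] [0.7796 0.2116 0.1   ]
grip [0.6309 0.1895 0.0952] [0.6272 0.1963 0.1   ] [0.6317 0.1887 0.1   ]
cradle [ 0.647  -0.228   0.0769] [ 0.6443 -0.2215  0.08  ] [ 0.6476 -0.2273  0.08  ]
beaker [0.6124 0.0126 0.0416] [0.6135 0.0138 0.0425] [0.611  0.0125 0.0425]
side grip 376 ((269.0, 294.5), (11.0, 32.0), 90.0)
side cradle 928 ((304.4141540527344, 217.5731201171875), (41.0289192199707, 45.81363296508789), 4.573921203613281)
top grip 316 ((216.30198669433594, 209.51979064941406), (29.55260467529297, 10.845905303955078), 84.2894058227539)
top cradle 1374 ((411.3362121582031, 212.2155303955078), (33.87705993652344, 46.876399993896484), 23.198591232299805)
```

View pics/cr.png

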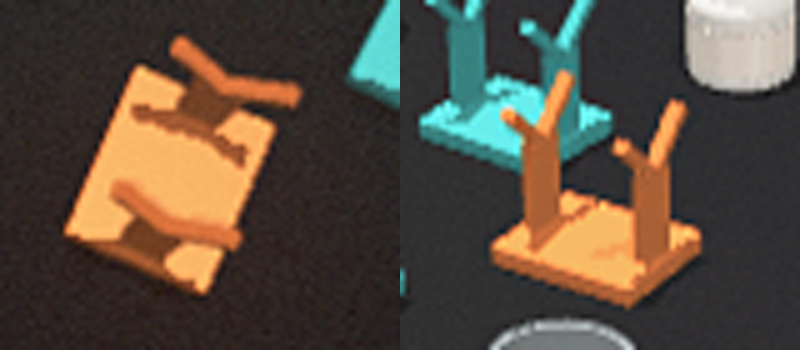

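The crop shows the orange cradle's four V tips and its base corners clearly. I'll fit its pose from them.

```bash
cat >> h.py <<'E'
from scipy.spatial.transform import Rotation as Ro
def go(P,yaw,tilt=0):  # target TCP -> tool-frame shift (x100mm), turn (x90deg)
    o=robot.get_obs(); R=Ro.from_euler("xyz",o["ee_rot"]); d=R.inv().apply(np.array(P)-o["tool_pos"])
    r=(R.inv()*Ro.from_euler("xyz",[np.pi,tilt,yaw])).as_rotvec()
    print("t",round(o["time"],2),"shift",(d*10).round(3),"turn",(r/(np.pi/2)).round(3),"rows>=",round(max(np.linalg.norm(d)/.05,np.degrees(np.linalg.norm(r))/8.59),1))
E
python3 - <<'E'
from h import *
from scipy.optimize import least_squares
S=snapshot("side");Tp=snapshot("top")
B=lambda a,b:(a*.043,b*.035,.012)
V=lambda a,b:(a*.034,b*.0235,.087)
# (model pt, cam, pixel)
tc=lambda x,y:(375+x/5-.4,180+y/5-.4)
sc=lambda x,y:(265+x/5-.4,180+y/5-.4)
D=[(B(1,1),Tp,tc(138,68)),(B(-1,1),Tp,tc(65,233)),(B(-1,-1),Tp,tc(208,285)),(B(1,-1),Tp,tc(275,125)),
(V(1,1),Tp,tc(180,43)),(V(1,-1),Tp,tc(295,95)),(V(-1,1),Tp,tc(120,187)),(V(-1,-1),Tp,tc(236,240)),
(V(1,1),S,sc(110,118)),(V(1,-1),S,sc(167,78)),(V(-1,1),S,sc(222,148)),(V(-1,-1),S,sc(278,106)),
(B(1,1),S,sc(92,243)),(B(-1,1),S,sc(230,293)),(B(-1,-1),S,sc(300,238))]
def f(p,D=D):
    c,s=np.cos(p[2]),np.sin(p[2]);out=[]
    for m,cam,px in D:
        out+=list(proj(cam,np.array([p[0]+c*m[0]-s*m[1],p[1]+s*m[0]+c*m[1],m[2]]))-px)
    return out
for DD in (D,D[:8],D[8:]):
    r=least_squares(f,[.647,-.228,-.4],args=(DD,),loss="soft_l1");print(r.x.round(4),np.abs(r.fun).max().round(1))
r=least_squares(f,[.647,-.228,-.4],loss="soft_l1");print(np.round(r.fun,1))
for n,s in(("side",S),("top",Tp)):
    m=cv2.imread(f"pics/m_{n}_grip.png",0);ys,xs=np.nonzero(m)
    q=np.stack([xs,ys],1).astype(float);c=q.mean(0);u=np.linalg.svd(q-c,full_matrices=0)[2][0];t=(q-c)@u
    e=[c+u*t.min(),c+u*t.max()];w=[atz(s,k,.1) for k in e];d=w[0]-w[1]
    print(n,np.round(w,4).tolist(),"yaw",np.arctan2(*(d*np.sign(d[0]))[[1,0]]).round(3),np.linalg.norm(d).round(4))
for cam in("side","top"):
  for t in("insert_grip","chamber_mouth"):
    for d in finder.masks_of(cam,t): print(cam,t,np.round(d["xy"],1),round(d["confidence"],2),d["region"].sum())
for px in((297,295),(315,165)): print(atz(Tp,px,.114).round(3))
i=[cv2.resize(a,None,fx=5,fy=5,interpolation=cv2.INTER_CUBIC) for a in(Tp["img"][125:235,180:255],S["img"][260:370,175:255])]
cv2.imwrite("pics/ch.png",np.hstack(i)[:,:,::-1])
E
```

```text
[ 0.6475 -0.2309 -0.3994] 1.8
[ 0.6474 -0.2316 -0.3925] 1.6
[ 0.6467 -0.2268 -0.4151] 1.0
[-0.5 -0.9 -0.3 -0.4 -0.6  1.6  0.2 -0.1  1.1  1.1 -1.6 -0.5  0.9  0.7
 -1.8 -0.9  0.5 -1.7 -0.4 -0.5  0.6 -1.3 -0.4  0.  -0.3  0.3 -0.1 -0.9
  0.6 -1.3]
side [[0.6594, 0.1969, 0.1], [0.6005, 0.1879, 0.1]] yaw 0.151 0.0597
top [[0.662, 0.194, 0.1], [0.5995, 0.1848, 0.1]] yaw 0.145 0.0632
side insert_grip [264.  293.8] 0.96 531
side insert_grip [311.7 367.1] 0.72 757
side insert_grip [428.5 313.7] 0.63 915
side insert_grip [263.3 415.1] 0.33 3066
side chamber_mouth [218.2 315.9] 0.7 4388
top insert_grip [258.5 349.7] 0.78 874
top insert_grip [181.1 262.8] 0.77 829
top insert_grip [216.7 201.5] 0.73 478
top chamber_mouth [220.3 167.4] 0.57 2448
top chamber_mouth [293.4 295.2] 0.39 215
[0.457 0.016 0.114]
[ 0.728 -0.014  0.114]
```

View pics/ch.png

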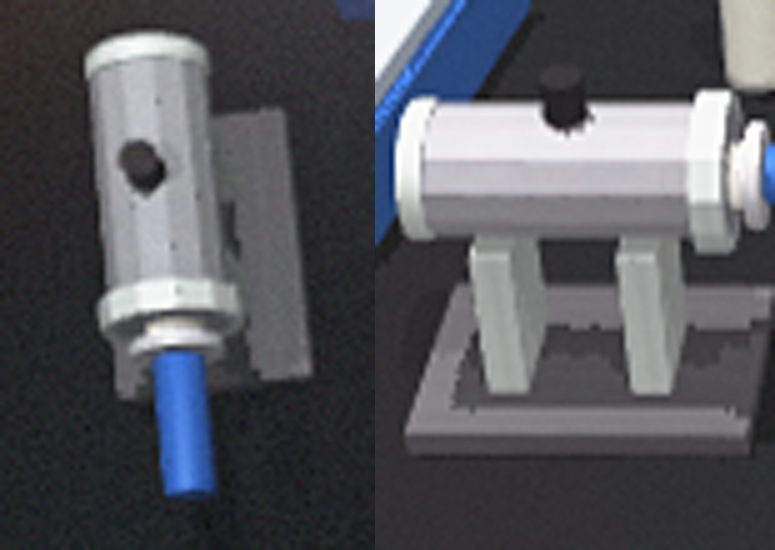

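Grip centre is at about (0.630, 0.191, 0.100), bore yaw about 0.15. The cradle seat is at (0.647, -0.231), yaw -0.40. Path at z=0.206 is clear of everything.

drive_tool(
  deltas="0.45 -0.32 0 0 0 0.075 94; 0.9 -0.65 0 0 0 0.153 94; 1 -0.72 0 0 0 0.153 94",
)

```text
time: 1.7
tool_pos: [0.2755, -0.4016, 0.2057]
ee_rot: [-3.141, -0.001, 0.149]
wrist_force: [-0.4, -0.5, -0.4]
width: 0.0938
finger_force: 0.0
```

```bash
python3 -c "
from h import *
go([.644,.193,.2],.15)"
```

```text
t 1.7 shift [ 4.529 -5.331  0.065] turn [-0.    -0.001 -0.   ] rows>= 14.0
```

drive_tool(
  deltas="0.32 -0.38 0 0 0 0 94; 0.64 -0.76 0 0 0 0 94; 0.85 -1 0 0 0 0 94",
)

```text
time: 2.0
tool_pos: [0.3444, -0.2901, 0.2058]
ee_rot: [3.142, -0.001, 0.151]
wrist_force: [0.1, 0.0, -0.9]
width: 0.0941
finger_force: 0.0
```

drive_tool(
  deltas="0.32 -0.38 0 0 0 0 94; 0.64 -0.76 0 0 0 0 94; 0.85 -1 0 0 0 0 94",
)

```text
time: 2.3
tool_pos: [0.4135, -0.1784, 0.2058]
ee_rot: [-3.141, -0.001, 0.152]
wrist_force: [0.3, -0.4, -0.3]
width: 0.0941
finger_force: 0.0
```

drive_tool(
  deltas="0.32 -0.38 0 0 0 0 94; 0.64 -0.76 0 0 0 0 94; 0.85 -1 0 0 0 0 94",
)

```text
time: 2.6
tool_pos: [0.4827, -0.0667, 0.2056]
ee_rot: [-3.141, -0.001, 0.152]
wrist_force: [0.7, -0.7, 0.1]
width: 0.0937
finger_force: 0.0
```

drive_tool(
  deltas="0.32 -0.38 0 0 0 0 94; 0.64 -0.76 0 0 0 0 94; 0.85 -1 0 0 0 0 94",
)

```text
time: 2.9
tool_pos: [0.5518, 0.045, 0.2053]
ee_rot: [-3.141, -0.0, 0.152]
wrist_force: [-0.2, -0.7, 0.2]
width: 0.0941
finger_force: 0.0
```

drive_tool(
  deltas="0.32 -0.38 0 0 0 0 94; 0.64 -0.76 0 0 0 0 94; 0.85 -1 0 0 0 0 94; 0.85 -1 0 0 0 0 94; 0.85 -1 0 0 0 0 94",
)

```text
time: 3.4
tool_pos: [0.6198, 0.1539, 0.2047]
ee_rot: [3.141, 0.001, 0.151]
wrist_force: [-0.4, 0.1, 0.1]
width: 0.0939
finger_force: 0.0
```

```bash
python3 - <<'E'
from h import *
go([.644,.193,.081],.15)
s=snapshot("top")
e=[atz(s,p,.008) for p in((180+280/5,125+110/5),(180+305/5,125+375/5))];d=e[0]-e[1];print("base yaw",np.arctan2(d[1],d[0]))
cv2.imwrite("pics/a.png",cv2.resize(s["img"][120:260,120:320],None,fx=3,fy=3)[:,:,::-1])
E
```

```text
t 3.4 shift [ 0.3   -0.352  1.237] turn [0.    0.001 0.   ] rows>= 2.6
base yaw 0.1385683475601391
```

View pics/a.png

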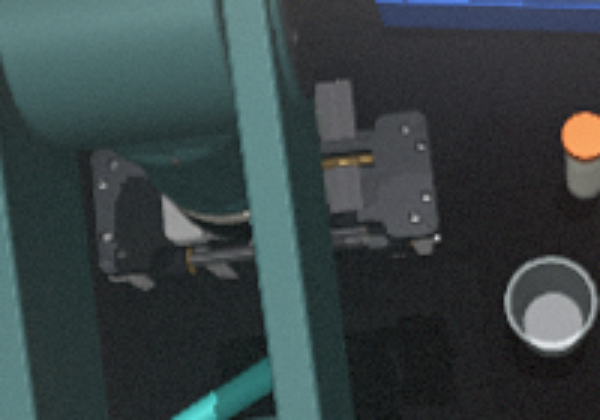

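The arm hides the grip in the top view, so I'll line up at height and descend in steps.

drive_tool(
  deltas="0.3 -0.35 0 0 0 0 94; 0.3 -0.35 0.4 0 0 0 94; 0.3 -0.35 0.7 0 0 0 94; 0.3 -0.35 0.7 0 0 0 94",
)

```text
time: 3.85
tool_pos: [0.6409, 0.1905, 0.1296]
ee_rot: [3.141, 0.011, 0.148]
wrist_force: [0.3, -1.4, -1.0]
width: 0.0942
finger_force: 0.0
```

```bash
python3 - <<'E'
from h import *
go([.644,.193,.081],.147)
s=snapshot("side")
cv2.imwrite("pics/b.png",cv2.resize(s["img"][210:350,150:350],None,fx=3,fy=3)[:,:,::-1])
E
```

```text
t 3.85 shift [ 0.039 -0.021  0.486] turn [0.001 0.007 0.001] rows>= 1.0
```

View pics/b.png

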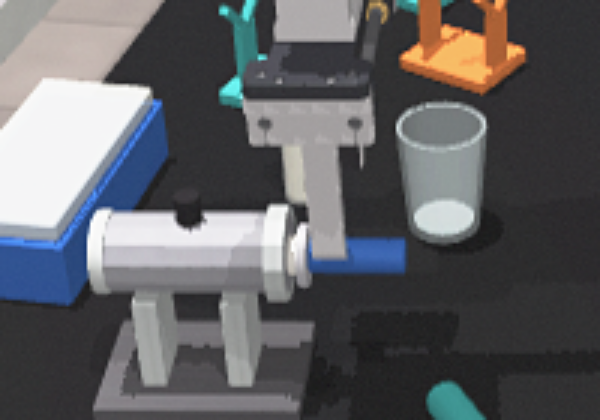

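The finger straddles the blue grip just clear of the disc (disc at crop (303,255), finger at (327,255)). Continuing down from here.

drive_tool(
  deltas="0 0 0.3 0 0 0 94; 0 0 0.48 0 0 0 94; 0 0 0.48 0 0 0 94; 0 0 0.48 0 0 0 94",
)

```text
time: 4.3
tool_pos: [0.6455, 0.1921, 0.0902]
ee_rot: [-3.142, -0.003, 0.148]
wrist_force: [-0.0, 0.0, 0.5]
width: 0.0941
finger_force: 0.0
```

```bash
python3 -c "
from h import *
go([.642,.193,.081],.147)"
```

```text
t 4.3 shift [-0.033 -0.014  0.092] turn [-0.    -0.002  0.001] rows>= 0.2
```

drive_tool(
  deltas="-0.03 -0.01 0.09 0 0 0 60; -0.03 -0.01 0.09 0 0 0 40; -0.03 -0.01 0.09 0 0 0 27; -0.03 -0.01 0.09 0 0 0 27; -0.03 -0.01 0.09 0 0 0 27",
)

```text
time: 4.8
tool_pos: [0.6415, 0.1933, 0.0789]
ee_rot: [3.142, -0.001, 0.15]
wrist_force: [0.3, -0.6, 0.7]
width: 0.0576
finger_force: 0.0
```

```bash
python3 - <<'E'
from h import *
o=robot.get_obs();print(o["wrist_force"].round(2),o["wrist_torque"].round(3),o["width"],o["finger_force"])
go([.642,.193,.081],.147)
a=snapshot("side");b=snapshot("top")
f=lambda i:cv2.resize(i,None,fx=5,fy=5,interpolation=cv2.INTER_CUBIC)
cv2.imwrite("pics/c.png",np.hstack([f(b["img"][180:235,185:255]),f(a["img"][270:325,230:300])])[:,:,::-1])
E
```

```text
[ 0.27 -0.64  0.74] [-0.022  0.082  0.012] 0.05763419082023385 0.0
t 4.8 shift [ 0.005  0.003 -0.021] turn [ 0.    -0.     0.002] rows>= 0.0
```

View pics/c.png

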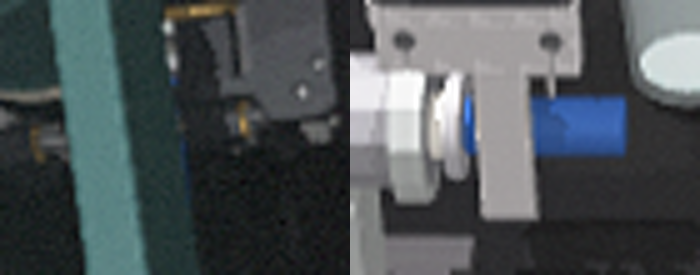

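The side crop shows the finger across the blue grip, with a small blue gap to the disc at (468,125). Closing continues slowly.

drive_tool(
  deltas="0 0 0 0 0 0 26; 0 0 0 0 0 0 26; 0 0 0 0 0 0 26; 0 0 0 0 0 0 26; 0 0 0 0 0 0 26",
)

```text
time: 5.4
tool_pos: [0.6413, 0.1931, 0.0785]
ee_rot: [3.141, -0.0, 0.149]
wrist_force: [-0.3, 0.5, 0.1]
width: 0.0263
finger_force: 0.0
```

drive_tool(
  deltas="0 0 0 0 0 0 23.5; 0 0 0 0 0 0 23.5",
)

```text
time: 5.6
tool_pos: [0.6413, 0.1931, 0.0784]
ee_rot: [3.141, 0.0, 0.149]
wrist_force: [0.3, 1.2, -0.1]
width: 0.0236
finger_force: 0.0
```

drive_tool(
  deltas="0 0 0 0 0 0 20; 0 0 0 0 0 0 20; 0 0 0 0 0 0 20",
)

```text
time: 5.9
tool_pos: [0.6413, 0.1931, 0.0785]
ee_rot: [3.141, -0.0, 0.149]
wrist_force: [0.2, -0.2, -0.2]
width: 0.0212
finger_force: 30.0
```

drive_tool(
  deltas="-0.06 0 0 0 0 0 10; -0.14 0 0 0 0 0 10; -0.22 0 0 0 0 0 10; -0.3 0 0 0 0 0 10",
)

```text
time: 6.3
tool_pos: [0.6107, 0.1886, 0.0785]
ee_rot: [3.142, 0.0, 0.15]
wrist_force: [1.2, 0.1, -0.5]
width: 0.0214
finger_force: 30.0
```

```bash
python3 -c "
from h import *
o=robot.get_obs();print(o['wrist_force'].round(2),o['wrist_torque'].round(3))"
```

```text
[ 1.2   0.15 -0.52] [ 0.073 -0.086 -0.01 ]
```

Little force; continuing.

drive_tool(
  deltas="-0.1 0 0 0 0 0 10; -0.2 0 0 0 0 0 10; -0.3 0 0 0 0 0 10; -0.35 0 0 0 0 0 10",
)

```text
time: 6.7
tool_pos: [0.5758, 0.1834, 0.0785]
ee_rot: [3.142, 0.0, 0.15]
wrist_force: [-0.2, -0.1, -0.7]
width: 0.0212
finger_force: 30.0
```

```bash
python3 -c "
from h import *
o=robot.get_obs();print(o['wrist_force'].round(2),o['wrist_torque'].round(3))"
```

```text
[-0.18 -0.11 -0.7 ] [ 0.023 -0.062 -0.022]
```

drive_tool(
  deltas="-0.1 0 0 0 0 0 10; -0.2 0 0 0 0 0 10; -0.3 0 0 0 0 0 10; -0.36 0 0 0 0 0 10",
)

```text
time: 7.1
tool_pos: [0.5399, 0.1779, 0.0781]
ee_rot: [3.141, 0.001, 0.15]
wrist_force: [0.8, 0.3, -0.4]
width: 0.0219
finger_force: 30.0
```

drive_tool(
  deltas="-0.1 0 0 0 0 0 10; -0.2 0 0 0 0 0 10; -0.25 0 0 0 0 0 10; -0.25 0 0 0 0 0 10",
)

```text
time: 7.5
tool_pos: [0.516, 0.1743, 0.0785]
ee_rot: [3.141, 0.0, 0.15]
wrist_force: [-0.1, -0.0, -1.5]
width: 0.0213
finger_force: 30.0
```

```bash
python3 - <<'E'
from h import *
a=snapshot("side");b=snapshot("top")
f=lambda i:cv2.resize(i,None,fx=3,fy=3,interpolation=cv2.INTER_CUBIC)
cv2.imwrite("pics/d.png",np.vstack([f(b["img"][140:240,180:380]),f(a["img"][250:340,200:400])])[:,:,::-1])
E
```

```text
(no output)
```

View pics/d.png

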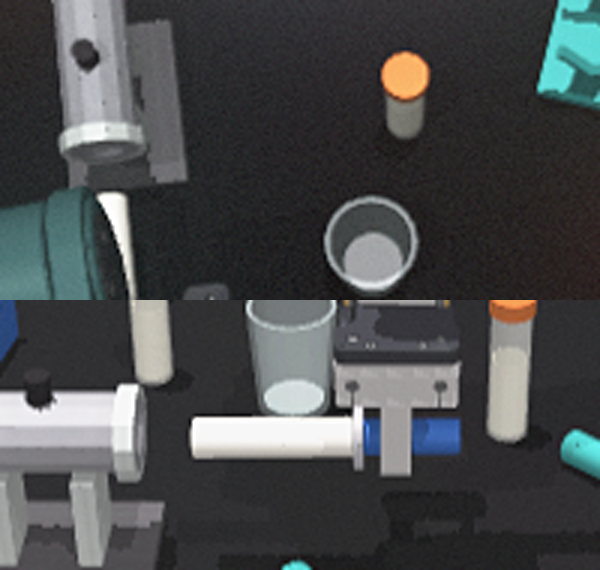

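The side crop shows the insert fully out and level: white tip at (190,437), collar at (135,432). Next I lift and recompute.

drive_tool(
  deltas="-0.05 0 -0.3 0 0 0 10; -0.05 0 -0.6 0 0 0 10; -0.05 0 -0.9 0 0 0 10; -0.05 0 -0.9 0 0 0 10",
)

```text
time: 8.0
tool_pos: [0.5151, 0.1744, 0.174]
ee_rot: [-3.141, -0.011, 0.149]
wrist_force: [0.6, 0.9, -0.8]
width: 0.0214
finger_force: 30.0
```

drive_tool(
  deltas="0 0.3 0 0 0 0.09 10; 0 0.6 0 0 0 0.18 10; 0 0.9 0 0 0 0.27 10; 0 1 0 0 0 0.35 10; 0 1 0 0 0 0.35 10",
)

```text
time: 8.5
tool_pos: [0.5264, 0.0732, 0.1665]
ee_rot: [3.14, 0.002, -0.403]
wrist_force: [0.3, 0.4, -2.5]
width: 0.0212
finger_force: 30.0
```

```bash
python3 - <<'E'
from h import *
o=robot.get_obs();print(o["tool_pos"],o["ee_rot"],o["width"])
s=snapshot("side");hsv=cv2.cvtColor(s["img"],cv2.COLOR_RGB2HSV)
m=[d for d in finder.masks_of("side","insert_grip")]
for d in m: 
    ys,xs=np.nonzero(d["region"]); q=np.stack([xs,ys],1).astype(float);c=q.mean(0);u=np.linalg.svd(q-c,full_matrices=0)[2][0];t=(q-c)@u
    print(round(d["confidence"],2),[atz(s,c+u*k,o["tool_pos"][2]+.019).round(4).tolist() for k in(t.min(),t.max())],c.round(1))
go([.578,-.202,.165],-.4)
E
```

```text
[0.52635787 0.07320982 0.16653008] [ 3.14015161e+00  2.19422441e-03 -4.02847441e-01] 0.02119735992376758
0.98 [[0.4087, 0.2869, 0.1855], [0.3029, 0.3512, 0.1855]] [423.9 314.7]
0.89 [[0.6459, 0.0256, 0.1855], [0.4859, 0.0894, 0.1855]] [314.2 222.4]
0.87 [[0.535, 0.4074, 0.1855], [0.4506, 0.5052, 0.1855]] [315.7 364.2]
t 8.6 shift [1.551 2.353 0.018] turn [0.    0.001 0.001] rows>= 5.6
```

drive_tool(
  deltas="0.22 0.33 0 0 0 0 10; 0.44 0.66 0 0 0 0 10; 0.66 1 0 0 0 0 10; 0.66 1 0 0 0 0 10",
)

```text
time: 9.0
tool_pos: [0.5489, -0.0463, 0.1676]
ee_rot: [3.14, -0.0, -0.402]
wrist_force: [0.1, 1.1, -1.4]
width: 0.0213
finger_force: 30.0
```

drive_tool(
  deltas="0.22 0.33 0 0 0 0 10; 0.44 0.66 0 0 0 0 10; 0.66 1 0 0 0 0 10; 0.66 1 0 0 0 0 10",
)

```text
time: 9.4
tool_pos: [0.5707, -0.1639, 0.1673]
ee_rot: [3.14, 0.0, -0.402]
wrist_force: [-0.3, 1.2, -1.5]
width: 0.0212
finger_force: 30.0
```

drive_tool(
  deltas="0.2 0.34 0 0 0 0 10; 0.2 0.34 0 0 0 0 10; 0.2 0.34 0 0 0 0 10; 0.2 0.34 0 0 0 0 10",
)

```text
time: 9.8
tool_pos: [0.5756, -0.198, 0.1682]
ee_rot: [-3.141, 0.001, -0.398]
wrist_force: [-0.1, 0.2, -1.5]
width: 0.0209
finger_force: 30.0
```

```bash
python3 - <<'E'
from h import *
go([.578,-.202,.065],-.4)
for i,n in enumerate(("side","top")):
    s=snapshot(n)
    for d in finder.masks_of(n,"insert_grip"):
        ys,xs=np.nonzero(d["region"]); q=np.stack([xs,ys],1).astype(float);c=q.mean(0);u=np.linalg.svd(q-c,full_matrices=0)[2][0];t=(q-c)@u
        print(n,round(d["confidence"],2),[atz(s,c+u*k,robot.get_obs()["tool_pos"][2]+.019).round(4).tolist() for k in(t.min(),t.max())])
    cv2.imwrite(f"pics/e{n}.png",s["img"][:,:,::-1])
f=lambda i:cv2.resize(i,None,fx=3,fy=3,interpolation=cv2.INTER_CUBIC)
cv2.imwrite("pics/e.png",np.vstack([f(cv2.imread("pics/etop.png")[160:260,340:500]),f(cv2.imread("pics/eside.png")[140:240,240:400])]))
E
```

```text
t 9.8 shift [0.039 0.029 1.032] turn [-0.001  0.     0.001] rows>= 2.1
side 0.72 [[0.5335, 0.4105, 0.1875], [0.4511, 0.5063, 0.1875]]
side 0.7 [[0.7165, 0.2721, 0.1875], [0.6157, 0.4583, 0.1875]]
side 0.67 [[0.6962, -0.2441, 0.1875], [0.5352, -0.1828, 0.1875]]
side 0.62 [[0.4097, 0.2874, 0.1875], [0.3037, 0.3548, 0.1875]]
top 0.83 [[0.4132, 0.0344, 0.1877], [0.2986, 0.1215, 0.1877]]
top 0.67 [[0.5494, 0.1741, 0.1877], [0.4653, 0.2914, 0.1877]]
```

View pics/e.png

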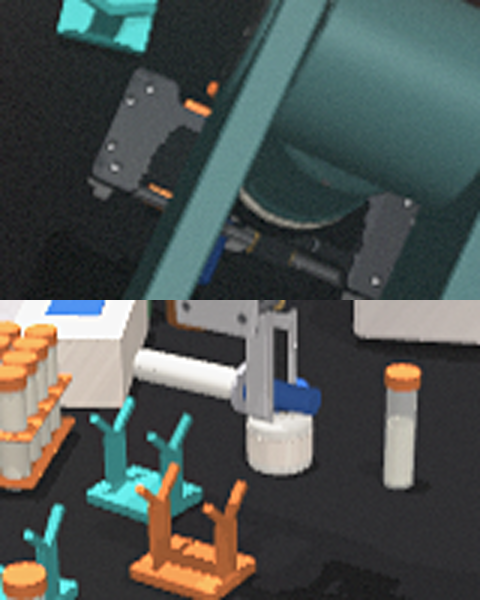

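The insert is level above the orange cradle: side-crop tip at (140,362), grip at (300,395), saddles at (165,490) and (235,510). Lowering in steps.

drive_tool(
  deltas="0.03 0.015 0.3 0 0 0 10; 0.03 0.015 0.6 0 0 0 10; 0.03 0.015 0.8 0 0 0 10; 0.03 0.015 0.8 0 0 0 10; 0.03 0.015 0.8 0 0 0 10",
)

```text
time: 10.5
tool_pos: [0.5777, -0.2022, 0.0888]
ee_rot: [3.142, 0.0, -0.4]
wrist_force: [-0.1, -1.1, -1.1]
width: 0.0211
finger_force: 30.0
```

```bash
python3 - <<'E'
from h import *
go([.578,-.2005,.061],-.4)
s=snapshot("side")
print([(np.round(d["xy"],1).tolist(),round(d["confidence"],2)) for d in finder.landmark_of("side","insert_mid")])
f=lambda i:cv2.resize(i,None,fx=5,fy=5,interpolation=cv2.INTER_CUBIC)
cv2.imwrite("pics/f.png",f(s["img"][150:250,260:380])[:,:,::-1])
E
```

```text
t 10.5 shift [-0.004 -0.017  0.278] turn [0. 0. 0.] rows>= 0.6
[([301.3, 197.8], 0.7), ([312.2, 354.9], 0.69), ([408.0, 306.8], 0.69), ([296.7, 270.0], 0.31)]
```

View pics/f.png

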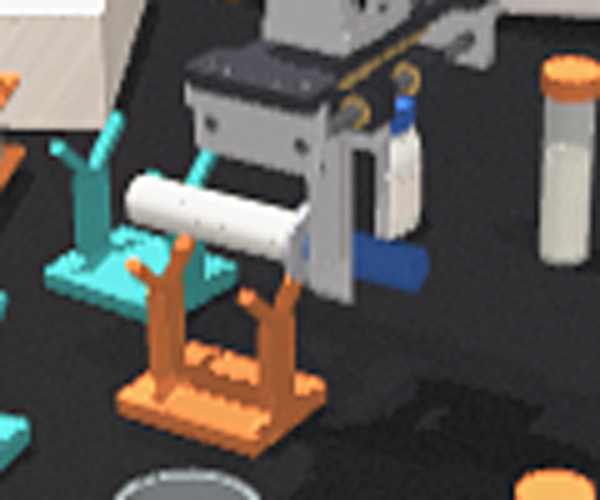

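```bash
python3 - <<'E'
from h import *
s=snapshot("side");o=robot.get_obs();p=o["tool_pos"]
u=np.array([np.cos(.4),-np.sin(.4),0]);g=p+[0,0,.0205]
C=lambda P:((proj(s,P)-[260,150]+.4)*5).round(1)
print("tip",C(g+.125*u),"disc",C(g+.0225*u),"tail",C(g-.041*u))
seat=np.array([.647,-.2295,.08]);v=np.array([u[1]*-1,u[0],0])
for a in(1,-1):
  for b in(1,-1): print("V",a,b,C(seat+a*.034*u+b*.0235*v+[0,0,.007]))
hsv=cv2.cvtColor(s["img"],cv2.COLOR_RGB2HSV)
m=[d for d in finder.masks_of("side","insert_grip")]
for d in m:
    ys,xs=np.nonzero(d["region"]); q=np.stack([xs,ys],1).astype(float)
    if 270<q[:,0].mean()<350 and q[:,1].mean()<230:
        c=q.mean(0);w=np.linalg.svd(q-c,full_matrices=0)[2][0];t=(q-c)@w
        print([((c+w*k-[260,150])*5).round(1) for k in(t.min(),t.max())])
E
```

```text
tip [136.3 191. ] disc [306.1 236.9] tail [417.4 267. ]
V 1 1 [137.6 261. ]
V 1 -1 [190.3 226.9]
V -1 1 [250.1 293. ]
V -1 -1 [301.3 257.4]
[array([122.6, 188.7]), array([422.4, 271.1])]
```

Predictions match the image (the far V tips are hidden behind the shaft). Lowering gently.

drive_tool(
  deltas="0 -0.015 0.1 0 0 0 10; 0 -0.015 0.2 0 0 0 10; 0 -0.015 0.22 0 0 0 10; 0 -0.015 0.22 0 0 0 10",
)

```text
time: 11.1
tool_pos: [0.5774, -0.2008, 0.065]
ee_rot: [3.142, 0.003, -0.4]
wrist_force: [-0.7, 0.2, -1.0]
width: 0.021
finger_force: 30.0
```

drive_tool(
  deltas="0 0 0.02 0 0 0 10; 0 0 0.03 0 0 0 10; 0 0 0.03 0 0 0 10",
)

```text
time: 11.4
tool_pos: [0.5783, -0.2012, 0.0636]
ee_rot: [3.142, -0.0, -0.4]
wrist_force: [0.3, -0.4, -1.7]
width: 0.0213
finger_force: 30.0
```

```bash
python3 -c "
from h import *
o=robot.get_obs();print(o['wrist_force'].round(2),o['wrist_torque'].round(3))
go([.578,-.2005,.061],-.4)"
```

```text
[ 0.33 -0.4  -1.69] [0.105 0.117 0.007]
t 11.4 shift [-0.005 -0.005  0.026] turn [ 0. -0. -0.] rows>= 0.1
```

drive_tool(
  deltas="0 0 0.01 0 0 0 10; 0 0 0.02 0 0 0 10; 0 0 0.02 0 0 0 10",
)

```text
time: 11.7
tool_pos: [0.5784, -0.2012, 0.0616]
ee_rot: [-3.142, -0.001, -0.4]
wrist_force: [0.1, 0.2, 0.2]
width: 0.0216
finger_force: 30.0
```

drive_tool(
  deltas="0 0 0.01 0 0 0 10; 0 0 0.01 0 0 0 10; 0 0 0.01 0 0 0 10",
)

```text
time: 12.0
tool_pos: [0.5785, -0.2011, 0.061]
ee_rot: [-3.141, -0.001, -0.4]
wrist_force: [0.0, 0.5, 0.9]
width: 0.0213
finger_force: 30.0
```

```bash
python3 -c "
from h import *
o=robot.get_obs();print(o['wrist_force'].round(2),o['wrist_torque'].round(3),o['tool_pos'],o['ee_rot'])"
```

```text
[0.03 0.5  0.91] [ 0.206 -0.021  0.01 ] [ 0.57850606 -0.20111368  0.06103226] [-3.14145233e+00 -9.31595823e-04 -4.00197265e-01]
```

Contact felt (z force from -1.6 to +0.9 N). One more half-millimetre, then release slowly.

drive_tool(
  deltas="0 0 0.007 0 0 0 10; 0 0 0.007 0 0 0 10; 0 0 0.007 0 0 0 23; 0 0 0.007 0 0 0 26; 0 0 0.007 0 0 0 30",
)

```text
time: 12.5
tool_pos: [0.5779, -0.2013, 0.0593]
ee_rot: [3.141, 0.001, -0.401]
wrist_force: [-0.2, 1.0, 0.1]
width: 0.029
finger_force: 0.0
```

```bash
python3 - <<'E'
from h import *
o=robot.get_obs();print(o['wrist_force'].round(2),o["width"],o["finger_force"])
s=snapshot("side")
u=np.array([np.cos(.4),-np.sin(.4),0]);seat=np.array([.647,-.2295,.08])
C=lambda P:((proj(s,P)-[260,150]+.4)*5).round(1)
print("pred tip",C(seat+.05*u),"tail",C(seat-.116*u))
for d in finder.masks_of("side","insert_grip"):
    ys,xs=np.nonzero(d["region"]); q=np.stack([xs,ys],1).astype(float)
    if 270<q[:,0].mean()<350 and q[:,1].mean()<230:
        c=q.mean(0);w=np.linalg.svd(q-c,full_matrices=0)[2][0];t=(q-c)@w
        print([((c+w*k-[260,150])*5).round(1) for k in(t.min(),t.max())])
f=lambda i:cv2.resize(i,None,fx=5,fy=5,interpolation=cv2.INTER_CUBIC)
cv2.imwrite("pics/g.png",f(s["img"][150:250,260:380])[:,:,::-1])
E
```

```text
[-0.24  1.    0.13] 0.028995715007716055 0.0
pred tip [139.2 248.9] tail [417.7 327.5]
[array([120.9, 241.7]), array([422.6, 328.3])]
```

View pics/g.png

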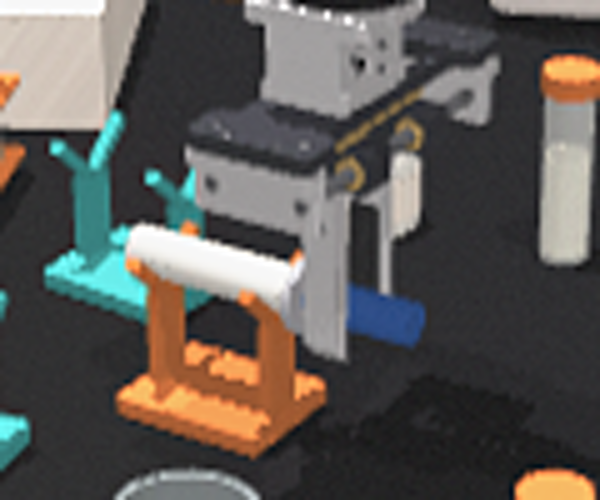

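The shaft lies in both V's (tip at (135,245), grip at (390,315)) and the fingers are free. Opening further and retreating straight up.

drive_tool(
  deltas="0 0 0 0 0 0 60; 0 0 0 0 0 0 60; 0 0 0 0 0 0 60; 0 0 0 0 0 0 60; 0 0 0 0 0 0 60",
)

```text
time: 13.1
tool_pos: [0.5782, -0.2011, 0.0598]
ee_rot: [3.141, -0.0, -0.4]
wrist_force: [-0.3, -1.3, -0.7]
width: 0.0596
finger_force: 0.0
```

drive_tool(
  deltas="0 0 -0.2 0 0 0 60; 0 0 -0.5 0 0 0 60; 0 0 -0.8 0 0 0 60; 0 0 -1 0 0 0 60; 0 0 -1 0 0 0 60",
)

```text
time: 13.6
tool_pos: [0.5802, -0.202, 0.1642]
ee_rot: [3.141, -0.008, -0.4]
wrist_force: [-0.1, -0.5, 0.3]
width: 0.0601
finger_force: 0.0
```

drive_tool(
  deltas="-0.4 0 -0.2 0 0 0 60; -0.8 0 -0.2 0 0 0 60; -1 0 -0.2 0 0 0 60; -1 0 -0.2 0 0 0 60; -1 0 -0.2 0 0 0 60",
)

```text
time: 14.1
tool_pos: [0.486, -0.1622, 0.1789]
ee_rot: [3.142, 0.0, -0.4]
wrist_force: [0.7, 0.1, -0.6]
width: 0.0598
finger_force: 0.0
```

```bash
python3 - <<'E'
from h import *
s=snapshot("side");t=snapshot("top")
u=np.array([np.cos(.4),-np.sin(.4),0]);seat=np.array([.647,-.2295,.08])
C=lambda s,P:proj(s,P).round(1)
for n,c in(("side",s),("top",t)):
  print(n,"pred mid,tip,tail",C(c,seat),C(c,seat+.05*u),C(c,seat-.116*u))
  for d in finder.masks_of(n,"insert_grip"):
    ys,xs=np.nonzero(d["region"]); q=np.stack([xs,ys],1).astype(float)
    c0=q.mean(0);w=np.linalg.svd(q-c0,full_matrices=0)[2][0];k=(q-c0)@w
    print([(c0+w*z).round(1) for z in(k.min(),k.max())],len(xs))
f=lambda i:cv2.resize(i,None,fx=4,fy=4,interpolation=cv2.INTER_CUBIC)
cv2.imwrite("pics/i.png",np.hstack([f(s["img"][160:250,265:365]),f(t["img"][170:260,365:465])])[:,:,::-1])
E
```

```text
side pred mid,tip,tail [303.6 203.9] [287.4 199.4] [343.1 215.1]
[array([285.1, 198.8]), array([343.6, 215.4])] 535
[array([293.6, 339.4]), array([342.7, 395.7])] 739
[array([387.1, 297.7]), array([458.1, 330.8])] 965
top pred mid,tip,tail [414.4 208.8] [423.2 188.2] [393.5 257.8]
[array([212.2, 242.4]), array([147.6, 284.9])] 785
[array([425.2, 187.1]), array([412.8, 209.5])] 248
[array([284.4, 317.1]), array([234.4, 380.3])] 907
```

View pics/i.png

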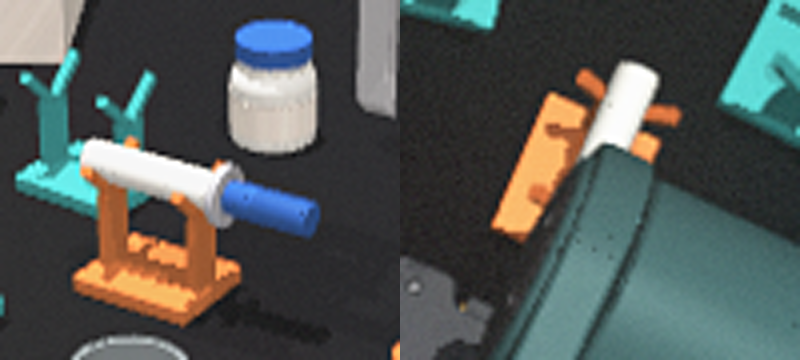

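The insert rests in both V saddles, with the tip at (90,160), the disc at (230,195) and the grip beyond the near saddle. It matches the predicted pose within about 2 px. Handing in.

```bash
python3 -c "
from h import *
print(robot.close_job())"
```

```text
the job is handed in; nothing more can be done
None
```

The insert was drawn straight out of the chamber, set down and released in both V saddles of the orange cradle, within about 2 px of its predicted position in the last pictures; the job is handed in at about 14 s, and no verdict was returned.

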